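Blend two batches of tumbling media with a stirrer

TASK

Mix the two batches of tumbling media: take the blue-handled stirrer from its stand and, with its foot down among the beads, stir round the pan clockwise (seen from above) in wide circles, at least twice round, until both colours are found on both sides of the black line. Keep every bead in the pan and your fingers out of it, then put the stirrer back standing in its socket. Leave the other things on the bench where they are.

Things in the scene. Friction and masses are not known exactly. Their poses are not given: they have to be found in the camera images.
- pan: Round metal mixing pan, fixed to the bench; 180 mm wide outside, rim 50 mm above the bench. Flat floor 120 mm wide, 5 mm above the bench; from its edge a 40 degree flank rises to the upright wall. Origin: centre of its underside. A black line crosses the floor along the pan's y axis. At first 4 orange beads lie on its +x side, 4 green on -x; within 18 mm of floor points 23 mm from the centre on the line there is no bead.
- stand: Light wooden block 100x100 mm, 55 mm tall, fixed to the bench, with one round upright socket in the middle of its top: 40 mm wide, 45 mm deep (socket floor 10 mm above the bench), mouth with a 5 mm chamfer. Origin: centre of its underside (bench level).
- stirrer_handle (a point): Centre of the stirrer's blue handle. The stirrer is an upright stick 115 mm long, 70 g: a round wooden dowel 24 mm thick below, and on its top 50 mm a square blue handle 24x24 mm. This point lies on its axis, 90 mm above its foot (the handle goes on 25 mm above and below it). z points up along the stick; x and y are square to the handle's flats.
- stirrer_foot (a point): Lower end of the stirrer, centre of its flat foot; same axes. It starts standing on the floor of the stand's socket. In the pan, circles of 35 to 50 mm radius, the foot a few mm off the floor, carry the beads along easily (a few N).
- orange0_center (a point): Centre of a chunky orange bead (tumbling media): a ball 26 mm wide, 20 g, lying loose in the pan, centre 18 mm above the bench on the flat floor.
- orange1_center (a point): Centre of a chunky orange bead (tumbling media): a ball 26 mm wide, 20 g, lying loose in the pan, centre 18 mm above the bench on the flat floor.
- orange2_center (a point): Centre of a chunky orange bead (tumbling media): a ball 26 mm wide, 20 g, lying loose in the pan, centre 18 mm above the bench on the flat floor.
- orange3_center (a point): Centre of a chunky orange bead (tumbling media): a ball 26 mm wide, 20 g, lying loose in the pan, centre 18 mm above the bench on the flat floor.
- green0_center (a point): Centre of a chunky green bead (tumbling media): a ball 26 mm wide, 20 g, lying loose in the pan, centre 18 mm above the bench on the flat floor.
- green1_center (a point): Centre of a chunky green bead (tumbling media): a ball 26 mm wide, 20 g, lying loose in the pan, centre 18 mm above the bench on the flat floor.
- green2_center (a point): Centre of a chunky green bead (tumbling media): a ball 26 mm wide, 20 g, lying loose in the pan, centre 18 mm above the bench on the flat floor.
- green3_center (a point): Centre of a chunky green bead (tumbling media): a ball 26 mm wide, 20 g, lying loose in the pan, centre 18 mm above the bench on the flat floor.
- tape: Bystander: yellow tape measure 78x36 mm, 60 mm tall, lying on the bench. Origin at its underside. Leave alone.
- yellow_driver: Bystander: screwdriver with yellow handle, 169 mm, lying on the bench. Origin at its underside. Leave alone.
- pliers: Bystander: pliers with blue handles, 176 mm, lying on the bench. Origin at its underside. Leave alone.
- block: Bystander: small wooden block 45x90x34 mm, lying on the bench. Origin at its underside. Leave alone.
Not all that is in view belongs to the job. Of the things that look like the part that bears stirrer_handle, the smaller one is meant.

How it is judged:
By the outcome, as a careful person would: the job done as asked, in the order asked, and still so for the second after the job is handed in, with the robot touching nothing.
It also fails if it takes over 72 s, if anything falls off the work surface, if the arm or the gripper's body presses on something with over 40 N, if the wrist force passes 120 N, or if a joint passes its speed limit or range.

ROBOT

A 6-joint arm with a two-finger parallel gripper is mounted at the origin on a cart in front of the work surface, level with it; the furniture and walls round the work are solid. World frame = base frame: x ahead of the robot, y to its left, z up, the work surface at z = 0. Lengths are in m, angles in rad, forces in N, time in s.
With the tool pointing down it reaches from about 0.35 to 0.875 m from the base axis. Payload 15.5 kg.
Tool frame: the origin (TCP) lies at the very end of the fingers, on their centre line; the grasp point (between the pads) lies 19 mm behind it; z points along the fingers, y is the line along which they close (so a half turn about z gives the same grasp; the last joint's range is limited). The gripper opens to 85 mm and grips with 20 to 120 N. Pads are 22 mm wide; open, the fingers measure 114 mm over their backs; the gripper's body (76 mm by 85 mm) begins 54 mm behind the grasp point. The pads swing forward as they close: fully open they stand 13 mm farther back than shut.
Start: joints at [-1.429, 0.494, 1.345, -0, 1.302, -0.096], TCP at [0.147, -0.607, 0.231] pointing down, gripper open.
Joint ranges: [-2.91, 2.91], [-0.82, 2.16], [0.22, 2.67], [-1.22, 4.37], [0.12, 2.79], [-3.08, 3.08]. Speed limits (rad/s): [1.89, 1.89, 2.57, 3.01, 3.01, 3.01].

INTERFACE

Orientations are given as a unit quaternion [x, y, z, w].
In Python, from station import * gives the robot as it stands.
- The arm moves only by the shell command python3 -m crank 'ROWS' [FORCE]. ROWS is JSON, a list of rows, each a list of 3 entries, a list of its own where there are three numbers: the finger opening in m, from 0 to 0.0854, then the shift along the tool's x, y, z in m, then the turn about the tool's z in degrees. A call has 1 to 8 rows; each row shifts and turns the commanded pose from where the row before left it, along the tool's axes as they then stand; what a row does not reach is not made up. A row lasts 1/10 s, in which the tool goes at most 50 mm and 8.59 degrees, less where a joint would pass 70% of its speed; a pose out of reach is approached as far as the arm can. A call with a gripper value outside its range is refused whole. The fingers move at their own pace and stop on an object; FORCE is the grip in N (left out, the last holds). Time passes only in rows, so rows that do not move let the fingers close. It gives the time, the measured TCP pose, the force, the opening and the grip force at its end, in the units of the state.
- read_state(): the state, without advancing time (a new reading comes with each control period).
- get_image(name): name is "scene" or "top" or "wrist"; returns the picture (400x640x3 uint8, red, green, blue); there is no depth.
- camera_params(name): a dict with "fx", "fy", "cx", "cy" (pixels), "view" (4x4, takes a point from world to camera coordinates); the wrist camera has in their place "hand_eye" (4x4, takes a point from camera to tool coordinates, whose origin is the TCP and whose axes are the flange's). Camera axes: x right, y down, z forward; pixel columns grow to the right and rows downward; lengths in m; the calibration is good to about 2 mm. A picture is of the moment at which its call begins: read the wrist's pose just before it. camera_params takes no time and is no camera call.
- close_job(): hands the job in; it is judged then, once.
Trained networks look in the newest picture that a camera, given by its name, has taken for a name from the list of things; names that differ only in an ending like _2 or _b are one class to them, and where a whole thing is asked for, a point or a joint stands for the part that bears it (a point fixed in the world has none). Each returns a list of dicts, best first, with "score" (0 to 1); they miss things now and then, are a little off and sometimes report something else, mostly with a low value. They report only what shows in the picture. A call takes as long as a camera call. They do not tell look-alikes from the thing itself.
- recognise(camera, name): "position" ([x, y, z] in m, in world coordinates, good to about 4 mm: the middle of the surface that is visible of it).
- outline_of(camera, name): "region" (400x640 bool, what is visible of it).
- mark_of(camera, name): "position" ([x, y, z] in m, in world coordinates, good to about 4 mm: a listed point, or the origin of a listed thing).
The state is a dict: "time": time; "joint_positions": joint angles; "qvel": joint speeds; "effort": joint torques, N m; "tool_pos": TCP position; "tcp_rot": TCP orientation; "wrist_force": force on the tool from outside, world axes, zero at the start; "torque": the same for the moment, N m; "grip_width": finger opening in m; "grasp_force": force on a finger pad.
Only numpy, scipy, OpenCV 4.12 (cv2) and the standard library are available. Lean on these libraries where they do the work, as an engineer would, in place of code of your own. Each camera call takes 0.05 s, during which the arm holds its last target. There are 200 camera calls.

## Working session

There is one attempt and no reset: what is moved stays moved. The work goes in short steps, Python scripts to look and compute and a shell command to move; the robot and the scene stay as the last step left them, time stands still between calls to the robot, and variables do not carry over. Pictures are saved under pics/ and viewed, at most 13 in all, crops included, and the job is handed in when it is done.

```bash
ls; mkdir -p pics
python3 - <<'E'
from station import *
import cv2,numpy as np
s=read_state();print(s['time'],s['tool_pos'],s['tcp_rot'],s['grip_width'])
for c in ("scene","top"):
    im=get_image(c);cv2.imwrite(f'pics/{c}0.png',im[:,:,::-1])
    for n in ("stirrer_handle","stirrer_foot","stand","pan"):
        print(c,n,[(np.round(d['position'],4).tolist(),round(d['score'],2)) for d in mark_of(c,n)])
    p=camera_params(c);print({k:np.round(v,4).tolist() for k,v in p.items()})
E
```

```text
pics
0.0 [ 0.14719852 -0.60706325  0.2307012 ] [ 9.92938296e-01  1.18630470e-01 -6.19079885e-07 -5.93269678e-04] 0.08572947230275642
scene stirrer_handle [([0.65, -0.1281, 0.1284], 0.71), ([0.4231, 0.1978, 0.0206], 0.34)]
scene stirrer_foot [([0.513, -0.1477, 0.0143], 0.78), ([0.6499, -0.13, -0.0059], 0.61), ([0.6924, -0.0231, 0.0013], 0.36)]
scene stand [([0.5119, -0.1487, 0.0045], 0.86)]
scene pan [([0.4436, 0.1981, -0.0033], 0.61), ([0.5042, 0.1781, 0.0139], 0.57)]
{'fx': 378.4688, 'fy': 378.4688, 'cx': 324.4585, 'cy': 202.5307, 'view': [[-0.6025, -0.7981, 0.0045, 0.4472], [-0.3599, 0.2666, -0.8941, 0.2491], [0.7124, -0.5403, -0.4479, 0.6952], [0.0, 0.0, 0.0, 1.0]]}
top stirrer_handle [([0.6487, -0.1288, 0.1286], 0.79), ([0.5154, -0.1478, 0.1], 0.5)]
top stirrer_foot [([0.6492, -0.1353, -0.0007], 0.82), ([0.5121, -0.1537, 0.01], 0.58)]
top stand [([0.5127, -0.1503, -0.0034], 0.59), ([0.4465, 0.1934, 0.0042], 0.22)]
top pan [([0.4469, 0.1917, 0.0055], 0.75)]
{'fx': 405.5575, 'fy': 405.5575, 'cx': 315.067, 'cy': 200.1293, 'view': [[0.1265, -0.992, -0.0026, 0.0777], [-0.9249, -0.117, -0.3618, 0.552], [0.3586, 0.0482, -0.9322, 0.9696], [0.0, 0.0, 0.0, 1.0]]}
```

View pics/scene0.png

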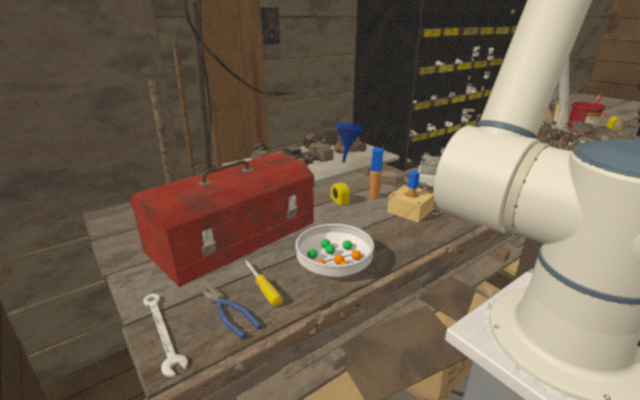

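View pics/top0.png

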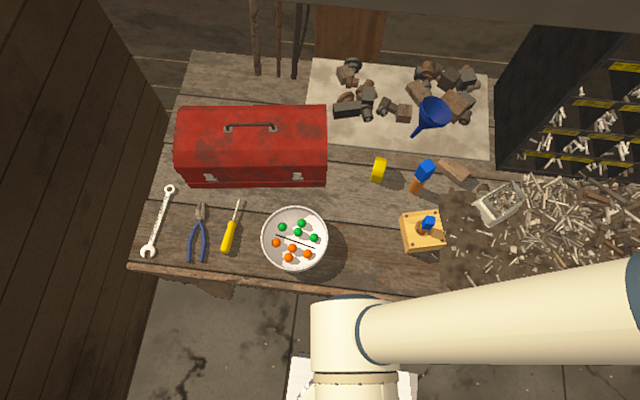

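Scene view: the larger blue-topped stick stands at (377,172) and a shorter one stands in the wooden stand at (413,183). In the top view they are at (424,170) and (428,222). The one in the stand fits, being smaller and in the socket. The pan is at (294,239) in the top view, with orange on the robot side and green on the far side. I'll confirm this in one enlarged composite.

Run:
```python
import cv2,numpy as np
t=cv2.imread('pics/top0.png');s=cv2.imread('pics/scene0.png')
f=lambda im,x,y,w,h:cv2.resize(im[y:y+h,x:x+w],(400,300),interpolation=cv2.INTER_CUBIC)
a=np.vstack([np.hstack([f(t,370,155,120,90+10-10),f(s,350,140,120,90)]),np.hstack([f(t,244,203,96,72),f(s,285,215,96,72)])])
cv2.imwrite('pics/crop1.png',a)
```

```text
(no output)
```

View pics/crop1.png

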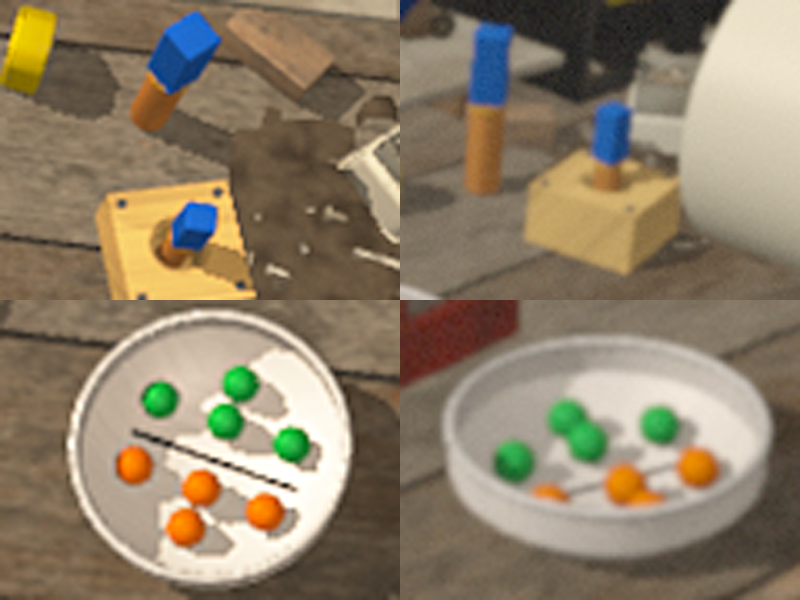

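The crop confirms it: the shorter, smaller blue-topped stick stands in the socket, and the other is freestanding and longer. Next I'll work out the geometry and the approach.

```bash
cat > h.py <<'E'
from station import *
import cv2,numpy as np
from scipy.spatial.transform import Rotation as R
from scipy.optimize import least_squares
def cam(c,s=None):
    p=camera_params(c);K=np.array([[p['fx'],0,p['cx']],[0,p['fy'],p['cy']],[0,0,1]])
    if 'view' in p: return K,np.array(p['view'])
    s=s or read_state();T=np.eye(4);T[:3,:3]=R.from_quat(s['tcp_rot']).as_matrix();T[:3,3]=s['tool_pos']
    return K,np.linalg.inv(T@np.array(p['hand_eye']))
def onz(C,uv,z):
    K,V=C;uv=np.atleast_2d(uv).astype(float);d=np.linalg.inv(K)@np.c_[uv,np.ones(len(uv))].T
    d=V[:3,:3].T@d;o=-V[:3,:3].T@V[:3,3];return (o[:,None]+d*((z-o[2])/d[2])).T
def proj(C,P):
    K,V=C;q=K@(V[:3,:3]@np.atleast_2d(P).T+V[:3,3:]);return (q[:2]/q[2]).T
def tri(obs):
    A=[];b=[]
    for (K,V),uv in obs:
        P=K@V[:3]
        for i in (0,1): r=uv[i]*P[2]-P[i];A.append(r[:3]);b.append(-r[3])
    return np.linalg.lstsq(np.array(A),np.array(b),rcond=None)[0]
def delta(target):
    s=read_state();return R.from_quat(s['tcp_rot']).as_matrix().T@(np.array(target)-s['tool_pos'])
def beads(im):
    hsv=cv2.cvtColor(im,cv2.COLOR_RGB2HSV);o={}
    for n,lo,hi in (('orange',(5,170,120),(20,255,255)),('green',(50,120,60),(85,255,255))):
        m=cv2.inRange(hsv,lo,hi);k,l,st,ce=cv2.connectedComponentsWithStats(m)
        o[n]=[(ce[i].round(1).tolist(),int(st[i,4])) for i in range(1,k) if st[i,4]>15]
    return o
E
python3 - <<'E'
from h import *
T=cam('top');S=cam('scene')
L=onz(T,[(275.9,234.7),(314.8,248.6)],.005);print('line',L.round(4).tolist(),'mid',L.mean(0))
im=cv2.imread('pics/top0.png')[:,:,::-1]
m=outline_of('top','pan');
if m:
    r=m[0]['region'].astype(np.uint8);c=max(cv2.findContours(r,0,1)[0],key=cv2.contourArea)[:,0]
    P=onz(T,c,.05);(cx,cy),rad=cv2.minEnclosingCircle(P[:,:2].astype(np.float32)*1000);print('rim',cx,cy,rad,m[0]['score'])
C=None
for n,b in beads(np.ascontiguousarray(im)).items():
    for uv,a in b:
        print(n,uv,a,onz(T,uv,.018)[0].round(4).tolist())
# stirrer handle centroid two views
for n in ('stirrer_handle',):
  print({c:[(np.argwhere(d['region'])[:,::-1].mean(0).round(1).tolist(),int(d['region'].sum()),round(d['score'],2)) for d in outline_of(c,n)] for c in('top','scene')})
print(np.round(camera_params('wrist')['hand_eye'],4).tolist(),cam('wrist')[0].tolist(), delta((.513,-.15,.231)))
E
```

```text
line [[0.4584, 0.2478, 0.005], [0.4324, 0.1342, 0.005]] mid [0.44536849 0.19099402 0.005     ]
rim 443.0778503417969 188.69871520996094 93.92874145507812 0.57
orange [188.0, 107.4] 23 [0.8317, 0.5884, 0.018]
orange [206.8, 109.2] 68 [0.8326, 0.528, 0.018]
orange [237.8, 115.8] 20 [0.8209, 0.4264, 0.018]
orange [279.2, 125.3] 249 [0.8032, 0.2925, 0.018]
orange [301.3, 123.7] 78 [0.8174, 0.2255, 0.018]
orange [181.5, 120.5] 17 [0.7822, 0.597, 0.018]
orange [178.7, 131.0] 87 [0.7445, 0.5964, 0.018]
orange [321.9, 130.0] 46 [0.8031, 0.1594, 0.018]
orange [216.7, 144.6] 355 [0.7126, 0.4701, 0.018]
orange [262.3, 135.7] 148 [0.7604, 0.3381, 0.018]
orange [214.4, 132.3] 18 [0.7537, 0.4863, 0.018]
orange [307.1, 136.8] 68 [0.7737, 0.2015, 0.018]
orange [175.0, 147.6] 24 [0.6867, 0.5932, 0.018]
orange [195.2, 153.4] 38 [0.6751, 0.5279, 0.018]
orange [323.5, 159.2] 27 [0.704, 0.1426, 0.018]
orange [275.5, 158.5] 26 [0.6884, 0.2854, 0.018]
orange [211.1, 162.7] 21 [0.6505, 0.4736, 0.018]
orange [289.5, 163.3] 22 [0.6778, 0.2414, 0.018]
orange [415.2, 186.1] 123 [0.6507, -0.1324, 0.018]
orange [421.3, 229.3] 35 [0.5213, -0.1543, 0.018]
orange [275.7, 242.2] 59 [0.4334, 0.2431, 0.018]
orange [292.0, 247.6] 57 [0.424, 0.1962, 0.018]
orange [307.0, 253.4] 59 [0.413, 0.1531, 0.018]
orange [288.2, 257.1] 60 [0.3964, 0.2026, 0.018]
green [301.2, 222.6] 51 [0.4986, 0.1811, 0.018]
green [281.8, 226.4] 52 [0.4807, 0.2335, 0.018]
green [297.5, 231.6] 53 [0.4712, 0.1877, 0.018]
green [313.5, 237.3] 53 [0.4605, 0.1413, 0.018]
{'top': [([426.2, 225.2], 208, 0.77), ([422.4, 175.6], 475, 0.59)], 'scene': [([376.0, 171.5], 548, 0.84), ([412.7, 183.2], 247, 0.67)]}
[[0.0004, -0.9561, -0.2931, 0.0749], [1.0, 0.0005, -0.0003, 0.0002], [0.0004, -0.2931, 0.9561, -0.1437], [0.0, 0.0, 0.0, 1.0]] [[280.8787458957511, 0.0, 321.2438610416784], [0.0, 280.8787458957511, 198.7182168648625], [0.0, 0.0, 1.0]] [ 4.63224315e-01 -3.58386312e-01  2.50479669e-04]
```

```bash
python3 -m crank '[[0.085,[0.036,-0.028,0],0],[0.085,[0.036,-0.028,0],0],[0.085,[0.036,-0.028,0],0],[0.085,[0.036,-0.028,0],0],[0.085,[0.036,-0.028,0],0],[0.085,[0.036,-0.028,0],0],[0.085,[0.036,-0.028,0],0],[0.085,[0.036,-0.028,0],0]]' 40; python3 -m crank '[[0.085,[0.036,-0.028,0],0],[0.085,[0.036,-0.028,0],0],[0.085,[0.036,-0.028,0],0],[0.085,[0.036,-0.028,0],0],[0.085,[0.031,-0.022,0],0],[0.085,[0,0,0],0],[0.085,[0,0,0],0]]'
python3 - <<'E'
from h import *
s=read_state();im=get_image('wrist');C=cam('wrist',s)
cv2.imwrite('pics/w1.png',im[:,:,::-1])
m=cv2.inRange(cv2.cvtColor(im,cv2.COLOR_RGB2HSV),(100,120,50),(125,255,255))
k,l,st,ce=cv2.connectedComponentsWithStats(m);print([(ce[i].round(1).tolist(),st[i].tolist()) for i in range(1,k) if st[i,4]>100])
print(s['tool_pos'],s['tcp_rot'])
E
```

```text
time: 1.45
tool_pos: [0.3753, -0.3204, 0.2315]
tcp_rot: [0.993, 0.119, 0.0, 0.0]
wrist_force: [1.2, -1.1, 0.3]
grip_width: 0.0848
grasp_force: 0.0
time: 2.15
tool_pos: [0.5131, -0.1499, 0.2312]
tcp_rot: [0.993, 0.12, -0.0, 0.0]
wrist_force: [0.4, -0.3, 0.6]
grip_width: 0.0851
grasp_force: 0.0
[([339.4, 27.3], [310, 0, 62, 66, 3043]), ([321.4, 190.4], [307, 172, 29, 37, 799])]
[ 0.51310228 -0.14985169  0.23119773] [ 9.92828410e-01  1.19548053e-01 -8.68932213e-05  5.43079541e-05]
```

View pics/w1.png

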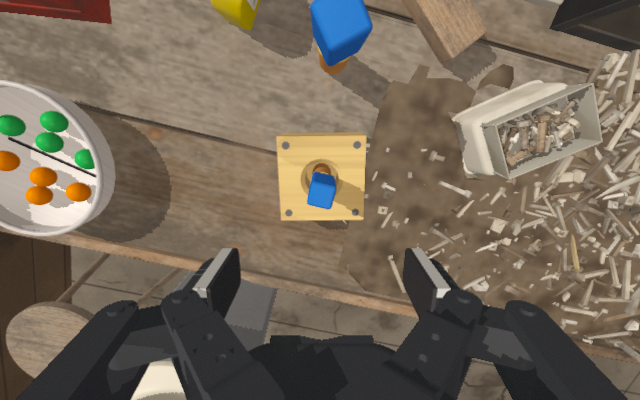

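Wrist view: the stirrer handle is at (321,190) in the stand, which spans (278–367, 133–222), and its top face is turned a little relative to the fingers. The tall look-alike is at (339,27). I'll fit a 24×24×50 box to the silhouettes in all three views.

```bash
cat > fit.py <<'E'
from h import *
def blue(im,near):
    m=cv2.inRange(cv2.cvtColor(im,cv2.COLOR_RGB2HSV),(100,110,40),(130,255,255))
    k,l,st,ce=cv2.connectedComponentsWithStats(m)
    i=min((i for i in range(1,k) if st[i,4]>60),key=lambda i:np.hypot(*(ce[i]-near)))
    return max(cv2.findContours((l==i).astype(np.uint8),0,1)[0],key=cv2.contourArea)[:,0].astype(float)
A=np.linspace(0,2*np.pi,32,endpoint=False);D=np.c_[np.cos(A),np.sin(A)]
def box(p):
    c=R.from_euler('z',p[3]).as_matrix();B=np.array([[x,y,z] for x in(-.012,.012) for y in(-.012,.012) for z in(-.025,.025)])
    return B@c.T+p[:3]
def fit(obs,x0):  # obs: list (C,contour)
    f=lambda p:np.concatenate([((proj(C,box(p))@D.T).max(0)-((c@D.T).max(0)+.35)) for C,c in obs])
    rs=[least_squares(f,[*x0,y],loss='soft_l1',x_scale=[.01,.01,.01,.2]) for y in np.radians([-30,0,30,60])]
    return min(rs,key=lambda r:r.cost)
E
python3 - <<'E'
from fit import *
obs=[]
s=read_state();Cw=cam('wrist',s);g=lambda n:cv2.imread(n)[:,:,::-1].copy()
w,t,sc=g('pics/w1.png'),g('pics/top0.png'),g('pics/scene0.png')
O=[(Cw,blue(w,(321,190))),(cam('top'),blue(t,(427,222))),(cam('scene'),blue(sc,(413,183)))]
for o in (O,O[:2],O[:1]):
    r=fit(o,(.513,-.15,.1));print(r.x.round(4),np.degrees(r.x[3])%90,r.cost)
# stand top outline
m=outline_of('wrist','stand')[0]['region'].astype(np.uint8)
c=max(cv2.findContours(m,0,1)[0],key=cv2.contourArea);P=onz(Cw,c[:,0],.055);(cx,cy),wh,a=cv2.minAreaRect((P[:,:2]*1000).astype(np.float32));print('stand',cx,cy,wh,a)
print('screws',onz(Cw,[(286,145),(357,144),(289,213),(354,212)],.055).round(4).tolist())
E
```

```text
[ 0.5142 -0.1503  0.0988  0.0395] 2.2637960379396214 75.74542296149187
[ 0.5132 -0.1507  0.0944 -0.0016] 89.90936285864099 45.02210699842792
[ 0.5061 -0.152   0.0713  1.5508] 88.85332413426639 1.9013223390363803
stand 515.0184936523438 -150.33084106445312 (103.6704330444336, 100.36592864990234) 14.14372730255127
screws [[0.5421, -0.1026, 0.055], [0.5621, -0.1799, 0.055], [0.4633, -0.1225, 0.055], [0.4831, -0.1986, 0.055]]
```

Run:
```python
from fit import *
s=read_state();Cw=cam('wrist',s);g=lambda n:cv2.imread(n)[:,:,::-1].copy()
w,t,sc=g('pics/w1.png'),g('pics/top0.png'),g('pics/scene0.png')
O=[(Cw,blue(w,(321,190))),(cam('top'),blue(t,(427,222))),(cam('scene'),blue(sc,(413,183)))]
p=[.5132,-.1507,.1,np.radians(0)]
for C,c in O:
    q=proj(C,box(p));print('model',q.min(0),q.max(0),'mask',c.min(0),c.max(0))
x,y=300,160
a=cv2.resize(w[y:y+60,x:x+60],(600,600),interpolation=cv2.INTER_NEAREST)
b=cv2.resize(t[205:245,410:423+17],(200,267),interpolation=cv2.INTER_NEAREST)
o=np.zeros((600,800,3),np.uint8);o[:,:600]=a;o[:267,600:]=b;cv2.imwrite('pics/crop2.png',o[:,:,::-1])
```

```text
model [305.61267502 170.07081507] [336.838443  210.7505388] mask [307. 172.] [335. 208.]
model [420.33722529 214.73691382] [434.80763091 230.54518491] mask [422. 216.] [434. 229.]
model [406.85303183 169.86156145] [420.68203598 190.30762604] mask [408. 171.] [418. 188.]
```

View pics/crop2.png

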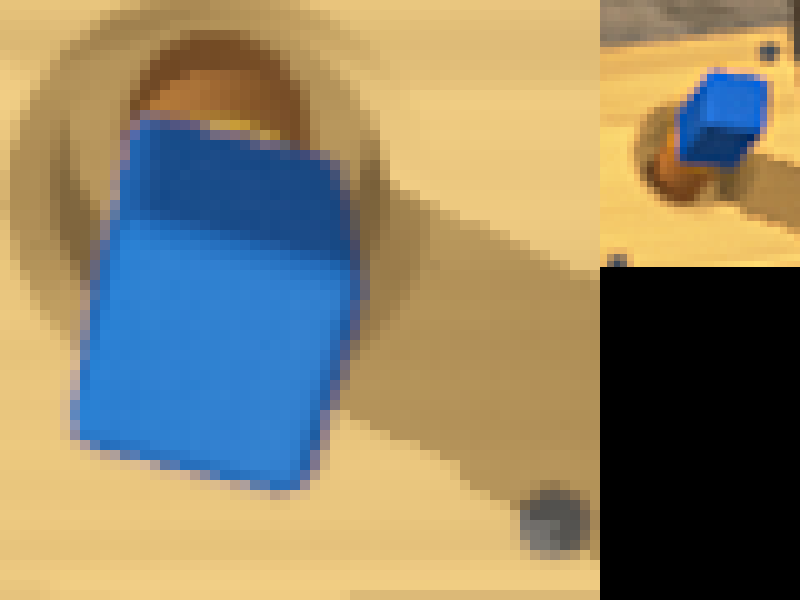

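The handle is square to the world axes (yaw about 0°) and centred at about (0.513, −0.151, 0.100). The gripper needs a +13.7° turn and a 148 mm descent.

```bash
python3 -m crank '[[0.085,[0,0.001,0],6.9],[0.085,[0,0,0],6.9],[0.085,[0,0,0.04],0],[0.085,[0,0,0.04],0],[0.085,[0,0,0.04],0],[0.085,[0,0,0.027],0],[0.085,[0,0,0],0],[0.085,[0,0,0],0]]' 100; python3 -m crank '[[0,[0,0,0],0],[0,[0,0,0],0],[0,[0,0,0],0],[0,[0,0,0],0],[0,[0,0,0],0],[0,[0,0,0],0],[0,[0,0,0],0],[0,[0,0,0],0]]' 100
```

```text
time: 3.05
tool_pos: [0.5129, -0.1522, 0.0849]
tcp_rot: [1.0, -0.002, -0.0, -0.0]
wrist_force: [0.4, -0.0, 0.9]
grip_width: 0.0849
grasp_force: 0.0
time: 3.85
tool_pos: [0.5134, -0.1515, 0.0849]
tcp_rot: [1.0, -0.001, 0.0, 0.0]
wrist_force: [-1.5, 0.6, 8.8]
grip_width: 0.0231
grasp_force: 97.3
```

```bash
python3 -m crank '[[0,[0,0,-0.02],0],[0,[0,0,-0.035],0],[0,[0,0,-0.035],0],[0,[0,0,0],0]]' 100; python3 -m crank '[[0,[-0.004,-0.02,0],0],[0,[-0.008,-0.04,0],0],[0,[-0.008,-0.04,0],0],[0,[-0.008,-0.04,0],0],[0,[-0.008,-0.04,0],0],[0,[-0.008,-0.03,0],0],[0,[0,0,0],0],[0,[0,0,0],0]]'
python3 - <<'E'
from h import *
s=read_state();im=get_image('wrist');cv2.imwrite('pics/w2.png',im[:,:,::-1]);print(s['tool_pos'].round(4).tolist(),s['tcp_rot'].tolist())
E
```

```text
time: 4.25
tool_pos: [0.5151, -0.1522, 0.1784]
tcp_rot: [1.0, -0.001, 0.003, 0.001]
wrist_force: [-0.5, -0.2, -1.4]
grip_width: 0.0229
grasp_force: 97.8
time: 5.05
tool_pos: [0.4695, 0.0592, 0.174]
tcp_rot: [1.0, -0.001, -0.0, 0.0]
wrist_force: [0.8, 0.3, -1.2]
grip_width: 0.023
grasp_force: 98.0
[0.4695, 0.0592, 0.174] [0.9999997599014864, -0.000660521979732671, -0.00019449936575978004, 7.795948159645029e-05]
```

View pics/w2.png

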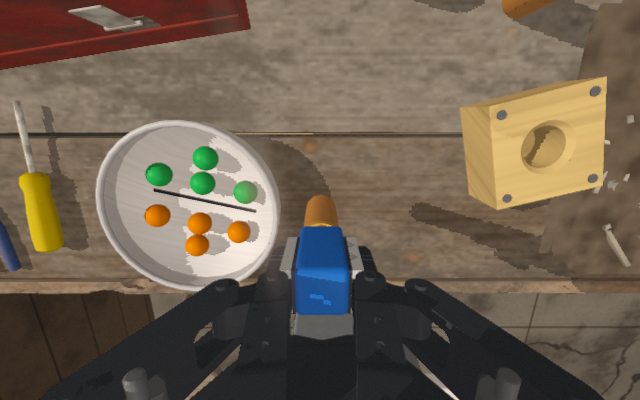

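Wrist view: the stirrer is held upright with its dowel end near (321,200). The pan rim spans (96–280, 120–292), the line runs from (154,190) to (256,211), and the empty socket is at (548,145).

Run:
```python
from h import *
s=read_state();C=cam('wrist',s);im=cv2.imread('pics/w2.png')[:,:,::-1].copy()
L=onz(C,[(154,190),(256,211)],.005);print('line',L.round(4).tolist(),L.mean(0).round(4))
m=outline_of('wrist','pan')[0]['region'].astype(np.uint8);c=max(cv2.findContours(m,0,1)[0],key=cv2.contourArea)
P=onz(C,cv2.convexHull(c)[:,0],.05)[:,:2]
r=least_squares(lambda p:np.hypot(*(P-p[:2]).T)-p[2],[.445,.19,.09],loss='soft_l1',f_scale=.002).x;print('rim',r.round(4))
for n,b in beads(im).items():
    for uv,a in b:
        if uv[0]<270 and 130<uv[1]<280 and a>80: print(n,a,onz(C,uv,.018)[0].round(4).tolist())
u=L[0]-L[1];u/=np.linalg.norm(u);print(u)
c0=L.mean(0)
for sg in(1,-1): print(sg,c0+sg*.023*u, delta((*(c0+sg*.023*u)[:2],.17)).round(4))
# predicted foot
t=s['tool_pos'];print('foot px pred',proj(C,[(t[0],t[1],t[2]-.075),(t[0],t[1],t[2]-.06)]).round(0).tolist())
m=outline_of('wrist','stand')[0];print(mark_of('wrist','stand')[:1])
hs=onz(C,[(548,146)],.055);print('socket',hs)
```

```text
line [[0.4598, 0.2515, 0.005], [0.4339, 0.1356, 0.005]] [0.4468 0.1935 0.005 ]
rim [0.449  0.192  0.0925]
orange 436 [0.4335, 0.2454, 0.018]
orange 782 [0.4106, 0.2019, 0.018]
orange 372 [0.4131, 0.1546, 0.018]
green 457 [0.4987, 0.1827, 0.018]
green 467 [0.481, 0.2354, 0.018]
green 429 [0.4714, 0.1894, 0.018]
green 172 [0.4595, 0.1491, 0.018]
[0.21820185 0.97590366 0.        ]
1 [0.45184422 0.21596623 0.005     ] [-0.0186 -0.1578  0.0041]
-1 [0.44180694 0.17107466 0.005     ] [-0.0285 -0.1128  0.0041]
foot px pred [[321.0, 208.0], [321.0, 214.0]]
[{'position': [0.5106, -0.1516, -0.0013], 'score': 0.67}]
socket [[ 0.5148141  -0.15138928  0.055     ]]
```

```bash
python3 -m crank '[[0,[-0.004,-0.036,0],0],[0,[-0.005,-0.04,0],0],[0,[-0.005,-0.04,0],0],[0,[-0.004,-0.04,0],0],[0,[0,0,0],0],[0,[0,0,0],0]]'
python3 - <<'E'
import numpy as np
r=[23,30,36]+[42]*25;a=np.radians(77-20*np.arange(28))
p=np.round(np.c_[r*np.cos(a),-(r*np.sin(a))])
d=np.diff(p,axis=0).astype(int)
for i,x in enumerate(d): print(i,x.tolist(),end=' ')
E
```

```text
time: 5.85
tool_pos: [0.4524, 0.2149, 0.1741]
tcp_rot: [1.0, -0.001, -0.0, 0.0]
wrist_force: [0.4, -0.3, -1.0]
grip_width: 0.0231
grasp_force: 98.2
0 [11, -3] 1 [13, 3] 2 [11, 10] 3 [2, 14] 4 [-3, 14] 5 [-8, 13] 6 [-12, 8] 7 [-14, 5] 8 [-14, -1] 9 [-14, -6] 10 [-11, -10] 11 [-6, -13] 12 [-2, -14] 13 [3, -14] 14 [8, -13] 15 [12, -8] 16 [14, -5] 17 [14, 1] 18 [14, 6] 19 [11, 10] 20 [6, 13] 21 [2, 14] 22 [-3, 14] 23 [-8, 13] 24 [-12, 8] 25 [-14, 5] 26 [-14, -1]
```

```bash
python3 -m crank '[[0,[0,0,0.03],0],[0,[0,0,0.03],0],[0,[0,0,0.02],0],[0,[0,0,0.009],0],[0,[0,0,0],0],[0,[0,0,0],0]]'; python3 -m crank '[[0,[0.011,-0.003,0],0],[0,[0.013,0.003,0],0],[0,[0.011,0.010,0],0],[0,[0.002,0.014,0],0],[0,[-0.003,0.014,0],0],[0,[-0.008,0.013,0],0],[0,[-0.012,0.008,0],0],[0,[-0.014,0.005,0],0]]'
```

```text
time: 6.45
tool_pos: [0.4528, 0.2144, 0.086]
tcp_rot: [1.0, -0.002, 0.0, -0.0]
wrist_force: [0.7, -0.4, -0.1]
grip_width: 0.0232
grasp_force: 98.2
time: 7.25
tool_pos: [0.4508, 0.1494, 0.0853]
tcp_rot: [1.0, -0.002, -0.0, -0.0]
wrist_force: [0.0, 3.0, -0.2]
grip_width: 0.0231
grasp_force: 98.3
```

```bash
python3 -m crank '[[0,[-0.014,-0.001,0],0],[0,[-0.014,-0.006,0],0],[0,[-0.011,-0.010,0],0],[0,[-0.006,-0.013,0],0],[0,[-0.002,-0.014,0],0],[0,[0.003,-0.014,0],0],[0,[0.008,-0.013,0],0],[0,[0.012,-0.008,0],0]]' && python3 -m crank '[[0,[0.014,-0.005,0],0],[0,[0.014,0.001,0],0],[0,[0.014,0.006,0],0],[0,[0.011,0.010,0],0],[0,[0.006,0.013,0],0],[0,[0.002,0.014,0],0],[0,[-0.003,0.014,0],0],[0,[-0.008,0.013,0],0]]'
python3 - <<'E'
from h import *
c=np.array([.4463,.192]);u=np.array([.218,.976]);n=np.array([u[1],-u[0]])
C=cam('top');im=get_image('top');cv2.imwrite('pics/t2.png',im[:,:,::-1])
for k,b in beads(im).items():
    for uv,a in b:
        P=onz(C,uv,.018)[0,:2]-c
        if np.hypot(*P)<.1: print(k,a,(P*1000).round(),'along,across',(P@u*1000).round(),(P@n*1000).round())
E
```

```text
time: 8.05
tool_pos: [0.4279, 0.2313, 0.0853]
tcp_rot: [1.0, -0.001, -0.0, 0.0]
wrist_force: [0.7, -2.7, 0.6]
grip_width: 0.023
grasp_force: 98.5
time: 8.85
tool_pos: [0.4776, 0.1623, 0.0853]
tcp_rot: [1.0, -0.002, 0.0, -0.0]
wrist_force: [-2.2, 4.6, 1.2]
grip_width: 0.0232
grasp_force: 98.4
```

```bash
python3 -m crank '[[0,[-0.012,0.008,0],0],[0,[-0.014,0.005,0],0],[0,[-0.014,-0.001,0],0],[0,[-0.014,-0.006,0],0],[0,[-0.011,-0.010,0],0],[0,[-0.006,-0.013,0],0],[0,[-0.002,-0.014,0],0],[0,[0.003,-0.014,0],0]]' && python3 -m crank '[[0,[0.008,-0.013,0],0],[0,[0.012,-0.008,0],0],[0,[0.014,-0.005,0],0],[0,[0.014,0.001,0],0],[0,[0.014,0.006,0],0],[0,[0.011,0.010,0],0],[0,[0.006,0.013,0],0],[0,[0.002,0.014,0],0]]' && python3 -m crank '[[0,[-0.003,0.014,0],0],[0,[-0.008,0.013,0],0],[0,[-0.012,0.008,0],0],[0,[-0.014,0.005,0],0],[0,[0,0,0],0],[0,[0,0,0],0],[0,[0,0,0],0]]'
cat > look.py <<'E'
from h import *
import sys
c=np.array([.4463,.192]);u=np.array([.218,.976]);n=np.array([u[1],-u[0]])
s=read_state();print((s['tool_pos'][:2]-c).round(3))
for cam_ in sys.argv[2:]:
    C=cam(cam_,s);im=get_image(cam_);cv2.imwrite(f'pics/{sys.argv[1]}_{cam_}.png',im[:,:,::-1])
    for k,b in beads(im).items():
        for uv,a in b:
            P=onz(C,uv,.018)[0,:2]-c
            if np.hypot(*P)<.1: print(cam_,k,uv,a,(P*1000).round(),'along,across',(P@u*1000).round(),(P@n*1000).round())
E
python3 look.py l1 wrist scene
```

```text
time: 9.7
tool_pos: [0.407, 0.21, 0.0853]
tcp_rot: [1.0, -0.001, -0.0, 0.0]
wrist_force: [0.0, -0.2, -0.5]
grip_width: 0.023
grasp_force: 98.4
time: 10.5
tool_pos: [0.4894, 0.1892, 0.0852]
tcp_rot: [1.0, -0.002, -0.0, 0.0]
wrist_force: [-1.7, 1.1, 0.7]
grip_width: 0.023
grasp_force: 98.4
time: 11.2
tool_pos: [0.4526, 0.1509, 0.0854]
tcp_rot: [1.0, -0.001, 0.0, -0.0]
wrist_force: [0.7, -0.5, 0.6]
grip_width: 0.0231
grasp_force: 98.4
[ 0.006 -0.041]
wrist orange [272.4, 201.4] 725 [14. -3.] along,across 0.0 15.0
wrist orange [315.4, 211.3] 486 [  6. -37.] along,across -34.0 14.0
wrist orange [346.0, 228.7] 174 [ -9. -61.] along,across -62.0 5.0
wrist orange [287.9, 236.1] 182 [-15. -14.] along,across -17.0 -12.0
wrist green [233.3, 211.1] 693 [ 6. 29.] along,across 30.0 -0.0
wrist green [258.3, 247.7] 1028 [-26.  11.] along,across 5.0 -28.0
scene orange [352.1, 252.0] 187 [-17. -39.] along,across -42.0 -8.0
scene orange [331.1, 250.0] 40 [20. -4.] along,across 0.0 21.0
scene green [324.1, 256.5] 62 [ 9. 26.] along,across 27.0 3.0
scene green [337.4, 258.1] 104 [-15.   5.] along,across 2.0 -16.0
scene green [353.1, 258.9] 28 [-40. -22.] along,across -31.0 -34.0
```

View pics/l1_wrist.png

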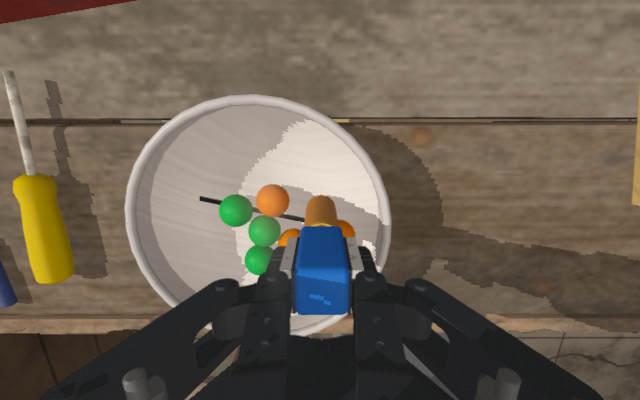

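Wrist view: one orange bead at (272,201) is beyond the line, one green at (235,210) is on the line, and the rest are on the near side or partly hidden by the handle. There's no clear green on the far side yet, so I'll stir on.

```bash
python3 -m crank '[[0,[-0.014,-0.001,0],0],[0,[-0.014,-0.006,0],0],[0,[-0.011,-0.010,0],0],[0,[-0.006,-0.013,0],0],[0,[-0.002,-0.014,0],0],[0,[0.003,-0.014,0],0],[0,[0,0,0],0],[0,[0,0,0],0]]' ; python3 look.py l2 wrist scene
```

```text
time: 12.1
tool_pos: [0.4081, 0.2093, 0.0852]
tcp_rot: [1.0, -0.001, -0.0, 0.0]
wrist_force: [-0.0, -0.2, -0.8]
grip_width: 0.0229
grasp_force: 98.4
[-0.038  0.017]
wrist orange [360.6, 127.9] 977 [ 26. -12.] along,across -6.0 28.0
wrist orange [351.0, 163.4] 889 [-0. -5.] along,across -5.0 1.0
wrist orange [302.7, 166.1] 882 [-2. 31.] along,across 30.0 -9.0
wrist orange [314.4, 211.6] 436 [-39.  23.] along,across 14.0 -43.0
wrist orange [354.2, 222.4] 743 [-48.  -9.] along,across -20.0 -45.0
wrist green [299.0, 141.0] 2543 [17. 34.] along,across 36.0 9.0
wrist green [285.1, 194.3] 791 [-24.  45.] along,across 39.0 -34.0
scene orange [332.7, 249.4] 67 [20. -9.] along,across -4.0 22.0
scene orange [324.2, 257.0] 56 [ 7. 27.] along,across 28.0 1.0
scene orange [351.5, 258.5] 36 [-36. -21.] along,across -28.0 -31.0
scene green [318.8, 253.8] 99 [25. 29.] along,across 34.0 18.0
```

```bash
python3 -c "
import cv2,numpy as np
w=cv2.imread('pics/l2_wrist.png');s=cv2.imread('pics/l2_scene.png')
cv2.imwrite('pics/c3.png',np.hstack([cv2.resize(w[80:380,160:560],(400,300)),cv2.resize(s[205:295,280:400],(400,300),interpolation=2)]))"
```

```text
(no output)
```

View pics/c3.png

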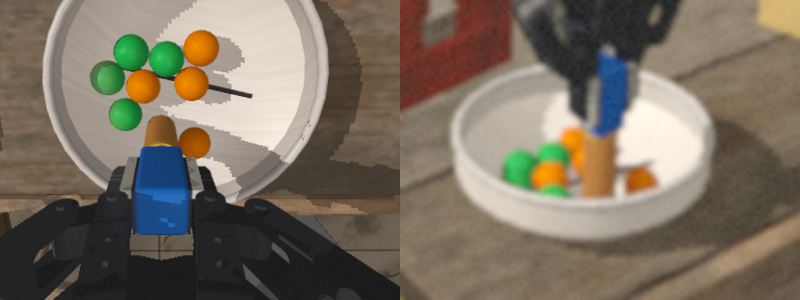

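All eight beads are in the pan. Far side of the line: two greens and an orange at (200,48). Near side: a green at (125,115) and an orange at (195,143). That's mixed, so I'll lift straight out and check again.

```bash
python3 -m crank '[[0,[0,0,-0.01],0],[0,[0,0,-0.02],0],[0,[0,0,-0.03],0],[0,[0,0,-0.03],0],[0,[0,0,-0.005],0],[0,[0,0,0],0],[0,[0,0,0],0]]'; python3 look.py l3 wrist; python3 -c "
from h import *
print(delta((.5135,-.1515,.18)))"
```

```text
time: 12.9
tool_pos: [0.4078, 0.2086, 0.1798]
tcp_rot: [1.0, -0.002, -0.0, 0.0]
wrist_force: [0.2, 0.9, -0.6]
grip_width: 0.023
grasp_force: 98.4
[-0.038  0.017]
wrist orange [348.1, 122.4] 454 [ 26. -12.] along,across -6.0 28.0
wrist orange [307.5, 148.5] 430 [-1. 31.] along,across 30.0 -7.0
wrist orange [341.2, 147.2] 427 [ 1. -5.] along,across -5.0 2.0
wrist orange [379.7, 167.2] 414 [-21. -48.] along,across -51.0 -10.0
wrist orange [317.9, 211.7] 585 [-73.  20.] along,across 4.0 -76.0
wrist green [299.5, 122.4] 456 [27. 39.] along,across 44.0 17.0
wrist green [323.8, 128.0] 439 [21. 14.] along,across 18.0 17.0
wrist green [283.1, 141.1] 428 [ 7. 57.] along,across 57.0 -5.0
wrist green [294.4, 168.8] 398 [-23.  46.] along,across 40.0 -32.0
[ 0.10707206  0.35971174 -0.00048947]
```

```bash
python3 -m crank '[[0,[0,0.02,0],0],[0,[0,0.03,0],0],[0,[0,0.03,0],0],[0,[0,0,0],0],[0,[0,0,0],0],[0,[0,0,0],0],[0,[0,0,0],0]]'; python3 look.py l4 wrist;  python3 -c "
import cv2
w=cv2.imread('pics/l4_wrist.png');cv2.imwrite('pics/c4.png',cv2.resize(w[80:280,120:380],(780,600),interpolation=2))"
```

```text
time: 13.65
tool_pos: [0.4078, 0.1295, 0.18]
tcp_rot: [1.0, -0.001, -0.0, -0.0]
wrist_force: [0.2, 0.3, -0.5]
grip_width: 0.0229
grasp_force: 98.5
[-0.038 -0.062]
wrist orange [272.6, 122.7] 459 [ 26. -11.] along,across -5.0 28.0
wrist orange [268.5, 146.6] 352 [ 1. -6.] along,across -5.0 3.0
wrist orange [229.4, 148.9] 243 [-1. 37.] along,across 36.0 -9.0
wrist orange [307.5, 167.4] 405 [-21. -47.] along,across -51.0 -10.0
wrist orange [318.2, 211.7] 596 [-73. -59.] along,across -73.0 -58.0
wrist green [213.2, 133.9] 749 [15. 52.] along,across 54.0 3.0
wrist green [221.2, 169.2] 373 [-23.  48.] along,across 42.0 -33.0
```

View pics/c4.png

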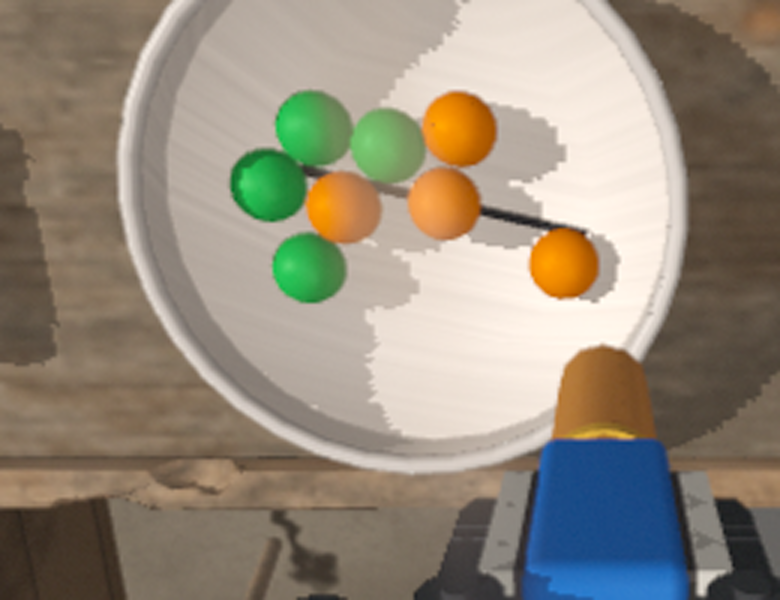

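Everything is at rest, but the near-side oranges at (565,262) and (343,207) are centred only about 9 mm past the line. I'll take one more short clockwise sweep behind the right-hand orange to carry it clearly onto the near side.

```bash
python3 -m crank '[[0,[0.025,-0.010,0],0],[0,[0.025,-0.009,0],0],[0,[0,0,0],0],[0,[0,0,0.03],0],[0,[0,0,0.03],0],[0,[0,0,0.03],0],[0,[0,0,0.005],0],[0,[0,0,0],0]]'; python3 -m crank '[[0,[-0.008,0,0],0],[0,[-0.007,0.001,0],0],[0,[-0.008,-0.002,0],0],[0,[-0.007,-0.002,0],0],[0,[-0.005,-0.003,0],0],[0,[-0.004,-0.003,0],0],[0,[0,0,0],0],[0,[0,0,0],0]]';  python3 -m crank '[[0,[0,0,-0.01],0],[0,[0,0,-0.02],0],[0,[0,0,-0.03],0],[0,[0,0,-0.03],0],[0,[0,0,-0.005],0],[0,[0,0,0],0],[0,[0,0,0],0],[0,[0,0,0],0]]'; python3 look.py l5 wrist
```

```text
time: 14.5
tool_pos: [0.4573, 0.1479, 0.085]
tcp_rot: [1.0, -0.001, -0.001, 0.0]
wrist_force: [-0.2, 0.5, -0.3]
grip_width: 0.0227
grasp_force: 98.5
time: 15.3
tool_pos: [0.4192, 0.157, 0.0853]
tcp_rot: [1.0, -0.001, 0.0, -0.0]
wrist_force: [-0.4, -0.2, -1.3]
grip_width: 0.0227
grasp_force: 98.5
time: 16.1
tool_pos: [0.4185, 0.1567, 0.1794]
tcp_rot: [1.0, -0.002, -0.001, 0.0]
wrist_force: [-0.9, 0.5, -1.8]
grip_width: 0.0226
grasp_force: 98.5
[-0.028 -0.035]
wrist orange [298.6, 132.9] 445 [ 26. -12.] along,across -6.0 28.0
wrist orange [293.0, 157.3] 423 [ 0. -5.] along,across -5.0 2.0
wrist orange [255.4, 158.3] 218 [-1. 36.] along,across 35.0 -8.0
wrist orange [313.1, 208.1] 831 [-58. -26.] along,across -38.0 -51.0
wrist green [240.9, 131.7] 24 [28. 49.] along,across 54.0 16.0
wrist green [274.9, 138.4] 433 [21. 14.] along,across 18.0 17.0
wrist green [229.4, 152.6] 166 [ 6. 64.] along,across 64.0 -8.0
wrist green [240.6, 180.0] 94 [-25.  54.] along,across 48.0 -36.0
```

```bash
python3 -m crank '[[0,[0.011,0.030,0],0],[0,[0.012,0.040,0],0],[0,[0.012,0.040,0],0],[0,[0.012,0.040,0],0],[0,[0.012,0.040,0],0],[0,[0.012,0.040,0],0],[0,[0.012,0.040,0],0],[0,[0.012,0.038,0],0]]'; python3 -m crank '[[0,[0,0,0],0],[0,[0,0,0],0],[0,[0,0,0],0]]'; python3 look.py l6 top scene wrist
python3 - <<'E'
import cv2,numpy as np
f=lambda n,x,y,w,h:cv2.resize(cv2.imread(n)[y:y+h,x:x+w],(400,300),interpolation=2)
cv2.imwrite('pics/c6.png',np.vstack([np.hstack([f('pics/l6_top.png',244,203,96,72),f('pics/l6_scene.png',285,215,96,72)]),np.hstack([f('pics/l6_wrist.png',160,80,320,240),f('pics/l6_scene.png',350,140,120,90)])]))
E
```

```text
time: 16.95
tool_pos: [0.513, -0.1532, 0.1794]
tcp_rot: [1.0, -0.002, -0.001, -0.0]
wrist_force: [0.7, 0.6, -0.3]
grip_width: 0.0231
grasp_force: 98.4
time: 17.25
tool_pos: [0.5125, -0.1506, 0.1796]
tcp_rot: [1.0, -0.001, -0.001, -0.0]
wrist_force: [-0.6, 1.2, -1.4]
grip_width: 0.0231
grasp_force: 98.4
[ 0.066 -0.343]
scene orange [334.6, 250.7] 110 [13. -9.] along,across -6.0 15.0
scene orange [324.3, 257.0] 57 [ 7. 27.] along,across 28.0 1.0
scene orange [353.7, 259.0] 23 [-41. -23.] along,across -32.0 -35.0
scene green [318.6, 253.5] 112 [26. 29.] along,across 34.0 19.0
wrist orange [29.0, 230.2] 1361 [9. 2.] along,across 4.0 8.0
wrist orange [59.1, 274.9] 429 [-51. -16.] along,across -27.0 -46.0
wrist green [10.7, 221.5] 439 [20. 20.] along,across 24.0 15.0
wrist green [6.7, 256.2] 210 [-25.  40.] along,across 34.0 -33.0
```

View pics/c6.png

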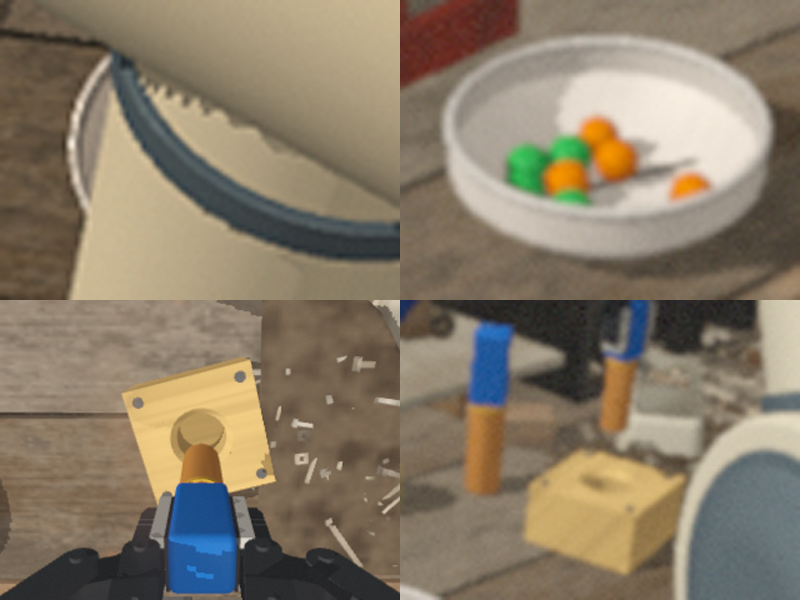

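Pan: the pushed orange is now clearly on the near side (690,187 in the top-right crop), and the socket is straight below the dowel. I'll check alignment numerically.

Run:
```python
from h import *
s=read_state();C=cam('wrist',s);print(s['tool_pos'],onz(C,[(321.5,189.5)],.055),onz(C,[(160+138*.8,80+102*.8),(160+240*.8,80+76*.8),(160+262*.8,80+173*.8)],.055).round(4).tolist())
t=s['tool_pos'];print(proj(C,[(t[0]+.012,t[1],t[2]-.075)]))
im=cv2.imread('pics/l6_wrist.png')[:,:,::-1].copy()
c=cv2.inRange(cv2.cvtColor(im,cv2.COLOR_RGB2HSV),(5,150,60),(17,255,255))[150:235,290:350];ys,xs=np.nonzero(c);print('dowel',xs.min()+290,xs.max()+290,ys.min()+150)
for y in range(ys.min(),ys.max(),8): q=xs[ys==y]+290;print(y+150,q.min(),q.max())
```

```text
[ 0.51282883 -0.15044757  0.1801765 ] [[ 0.51483293 -0.15073112  0.055     ]] [[0.5427, -0.1016, 0.055], [0.5623, -0.1795, 0.055], [0.4841, -0.1999, 0.055]]
[[321.14036362 193.83188953]]
dowel 304 337 195
195 318 323
203 308 333
211 306 335
219 305 336
```

```bash
python3 -m crank '[[0,[0,0,0.03],0],[0,[0,0,0.03],0],[0,[0,0,0.02],0],[0,[0,0,0],0],[0,[0,0,0],0]]'; python3 -m crank '[[0,[0,0,0.008],0],[0,[0,0,0.005],0],[0,[0,0,0.001],0],[0,[0,0,0],0],[0,[0,0,0],0],[0,[0,0,0],0]]'
```

```text
time: 17.9
tool_pos: [0.5132, -0.151, 0.1007]
tcp_rot: [1.0, -0.001, -0.0, -0.0]
wrist_force: [-1.4, 0.5, -0.0]
grip_width: 0.0229
grasp_force: 98.4
time: 18.5
tool_pos: [0.5132, -0.1515, 0.0865]
tcp_rot: [1.0, -0.002, 0.0, 0.0]
wrist_force: [-0.1, -0.3, -0.6]
grip_width: 0.023
grasp_force: 98.4
```

```bash
python3 -m crank '[[0,[0,0,0.001],0],[0,[0,0,0],0],[0,[0,0,0.001],0],[0,[0,0,0],0],[0,[0,0,0],0]]'
```

```text
time: 19.0
tool_pos: [0.5133, -0.1515, 0.0848]
tcp_rot: [1.0, -0.002, 0.0, 0.0]
wrist_force: [-1.1, 1.3, 12.3]
grip_width: 0.023
grasp_force: 100.2
```

The foot is on the socket floor. Now I'll release and retreat upward.

```bash
python3 -m crank '[[0.027,[0,0,0],0],[0.03,[0,0,0],0],[0.04,[0,0,0],0],[0.085,[0,0,0],0],[0.085,[0,0,0],0],[0.085,[0,0,0],0],[0.085,[0,0,0],0],[0.085,[0,0,0],0]]' 30; python3 -m crank '[[0.085,[0,0,0],0],[0.085,[0,0,-0.02],0],[0.085,[0,0,-0.04],0],[0.085,[0,0,-0.04],0],[0.085,[0,0,-0.045],0],[0.085,[0,0,0],0],[0.085,[0,0,0],0]]';  python3 look.py l7 wrist scene
python3 - <<'E'
import cv2,numpy as np
f=lambda n,x,y,w,h:cv2.resize(cv2.imread(n)[y:y+h,x:x+w],(400,300),interpolation=2)
cv2.imwrite('pics/c7.png',np.vstack([np.hstack([f('pics/l7_wrist.png',240,100,160,120),f('pics/l7_scene.png',285,215,96,72)]),np.hstack([f('pics/l7_wrist.png',0,20,320,240),f('pics/l7_scene.png',350,140,120,90)])]))
E
```

```text
time: 19.8
tool_pos: [0.5131, -0.1514, 0.0843]
tcp_rot: [1.0, -0.002, 0.0, -0.0]
wrist_force: [-0.5, 0.2, 0.1]
grip_width: 0.0846
grasp_force: 0.0
time: 20.5
tool_pos: [0.5135, -0.1515, 0.2302]
tcp_rot: [1.0, -0.002, 0.001, 0.0]
wrist_force: [-0.1, 0.3, -0.3]
grip_width: 0.0853
grasp_force: 0.0
[ 0.067 -0.344]
wrist orange [71.0, 213.8] 717 [13. -7.] along,across -4.0 14.0
wrist orange [44.2, 224.6] 349 [-2. 34.] along,across 33.0 -10.0
wrist orange [89.9, 256.6] 304 [-51. -16.] along,across -27.0 -46.0
wrist green [34.7, 210.8] 959 [18. 41.] along,across 44.0 8.0
wrist green [38.3, 239.7] 309 [-25.  49.] along,across 42.0 -35.0
scene orange [334.6, 250.7] 109 [13. -9.] along,across -6.0 15.0
scene orange [324.1, 256.9] 55 [ 7. 27.] along,across 28.0 1.0
scene orange [353.8, 259.1] 24 [-41. -23.] along,across -32.0 -35.0
scene green [318.5, 253.5] 114 [27. 29.] along,across 34.0 20.0
```

View pics/c7.png

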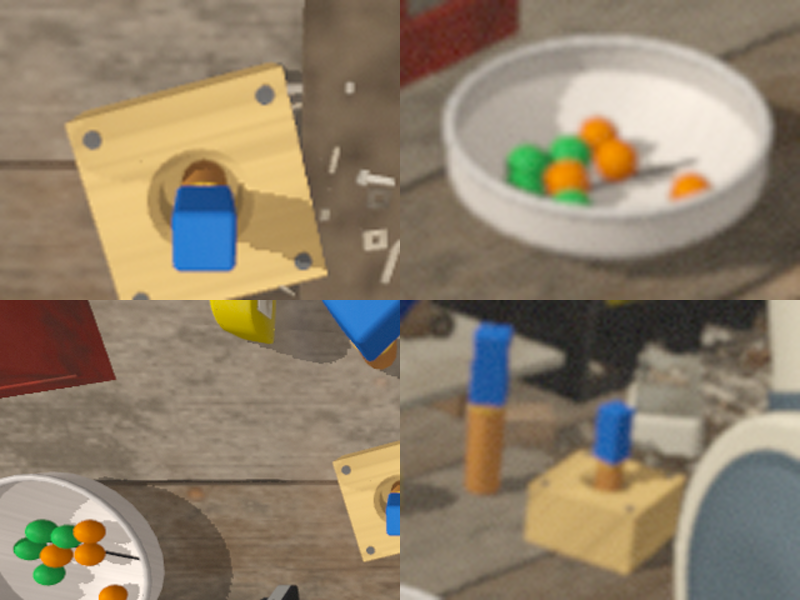

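The stirrer stands upright in its socket and all eight beads are in the pan with both colours on both sides of the line. The gripper is clear, so I'm handing in.

```bash
python3 -c "
from station import *
print(close_job())"
```

```text
the job is handed in; nothing more can be done
None
```

I stirred the pan more than twice round clockwise, all eight beads stayed in with both colours on both sides of the line, the stirrer is back upright in its socket, and the job was handed in after about 21 s (no verdict was returned).

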